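# Level the counter shelf in the pharmacy storeroom and hold the level down

### The job

Stand the spirit level edgewise in the slot on top of the small shelf, seated on the slot floor between the ribs, then turn the shelf's levelling foot by its black bar knob until the level's bubble rests between the two marks. Finish while holding: press straight down on the top of the level with about 10 N, firmly but not hard, so that it stays flat in the slot with the bubble still between the marks, and keep pressing at the end without letting go. Leave the two cartons and the jar where they stand.

Things in the scene. Friction and masses are not known exactly. Their poses are not given: they have to be found in the camera images.
- level: aluminium spirit level with black end caps, 180 long (its y axis) x 22 wide (x) x 50 mm high (z), 0.2 to 0.4 kg, standing on its narrow long edge on the counter at the start. Origin: centre of its underside. In the middle third of its top is a 64 mm long yellow-green vial window (top 45 mm above the underside, rim frame 48 mm); the top is solid metal from 32 to 90 mm either side of the middle. It is symmetrical: either way round is fine.
- bubble (a joint): position of the pale 13 mm long bubble along the level's y axis, m; 0 = centred, + towards the level's +y end. The bubble goes towards the higher end by 0.30 m per rad of the level's slope (stops at 0.023), and takes about 1 s to settle. Two black marks on the vial are 21 mm apart, so the bubble is between them within 4 mm either side of 0.
- shelf_board: cream painted shelf board 130 x 350 x 14 mm, 85 mm above the counter, along its y axis; it leans about its x axis as the foot is turned. Origin: on the lean axis near its -y end, 18 mm below its top face, 115 mm in -y from the slot centre. The whole shelf stands on rubber that gives straight down by about 1 mm for each 3 N.
- slot (a point): centre of the slot floor on the board's top face. Slot axis = y; x across the slot; z square to the board. The slot is 27 mm wide between two ribs and 196 mm long between end stops, all 12 mm high, ribs with small flared lips to 17 mm. At the start the board slopes 0.02 to 0.07 rad along y, its foot end (+y) low.
- foot (a joint): angle of the levelling foot, rad, range -3.0 to 1.6; it grows as the knob is turned clockwise seen from above, which raises the +y end of the shelf by 0.040 rad of slope per rad of turn. It stays where it is left (0.12 N m friction). Starts between -1.5 and -0.95; the level position is between about -0.3 and 0.3, different each time.
- foot_grip (a point): grip point of the foot's black bar knob, which stands on the board 180 mm in +y from the slot centre: bar 44 mm long (this point's x axis), 12 mm thick (y), from 12 to 50 mm above the board, on a 38 mm disc; the point is on the turning axis, 40 mm above the board (10 mm under the bar's top). The frame turns with the knob.
- carton_flat: bystander: white medicine carton 60 x 120 x 35 mm lying flat; origin under its centre
- carton_tall: bystander: white carton with a blue band, 50 x 75 x 70 mm; origin under its centre
- pill_jar: bystander: white jar, 60 mm across, 85 mm high; origin under its centre
There are look-alikes about, which are no part of the job. There is more than one size of the level; the job needs the middle-sized.

How it is judged:
By the outcome, as a careful person would: the job done as asked, in the order asked, and still so for the second after the job is handed in, while the arm keeps its last pose, push and grip.
It also fails if it takes over 72 s, if anything falls off the work surface, if the arm or the gripper's body presses on something with over 40 N, if the wrist force passes 120 N, or if a joint passes its speed limit or range.

### The arm

A 7-joint arm with a two-finger parallel gripper is mounted at the origin on the work surface. World frame = base frame: x ahead of the robot, y to its left, z up, the work surface at z = 0. Lengths are in m, angles in rad, forces in N, time in s.
With the tool pointing down it reaches from about 0.375 to 0.925 m from the base axis. Payload 3.1 kg.
Tool frame: the origin (TCP) lies between the finger pads; the fingertips stand 19 mm ahead of it and the grasp point (between the pads) is the TCP; z points along the fingers, y is the direction in which the jaws open and shut (so a half turn about z gives the same grasp; the last joint's range is limited). The gripper opens to 85 mm and grips with 20 to 120 N. Pads are 22 mm wide; open, the fingers measure 114 mm over their backs; the gripper's body (76 mm by 85 mm) begins 54 mm behind the grasp point. The pads swing forward as they close: fully open they stand 13 mm farther back than shut.
Start: joints at [1.027, 0.383, 0.044, 1.598, -0.018, 1.161, -0.05], TCP at [0.28, -0.586, 0.25] pointing down, gripper open.
Joint ranges: [-2.61, 2.61], [-0.41, 2.15], [-1.48, 1.57], [0, 2.5], [-1.57, 4.71], [0.05, 1.97], [-2.85, 2.85]. Speed limits (rad/s): [2.79, 2.79, 3.14, 3.14, 3.14, 3.14, 3.14].

### API

Orientations are given as a unit quaternion [x, y, z, w].
In Python, from bench import move_ptp, movel, move_j, move_gripper, pause, inverse_kinematics, read_camera, camera_params, MotionError, sign_off, look_for, tip_of, read_time_s, read_qpos, read_joint_vel, read_effort, read_eef_pos, read_tcp_rot, read_ft_force, read_ft_torque, read_finger_gap gives the robot as it stands. Calls block until the motion is done:
- move_ptp(position, orientation): joint-space move of the TCP to a pose.
- movel(position, orientation=None, speed=0.15): straight line of the TCP; orientation=None keeps the orientation; speed is the mean speed in m/s.
- move_j(angles): joint-space move.
- move_gripper(opening, effort=None): finger opening in m; effort is the grip in N (None keeps the last); returns when the fingers have stopped.
- pause(seconds).
- inverse_kinematics(position, orientation): joint angles nearest the present ones, or None.
- read_camera(name): name is "side" or "top" or "wrist"; returns the picture (480x640x3 uint8, red, green, blue); there is no depth.
- camera_params(name): a dict with "K" (3x3 intrinsics, pixels), "camera_from_world" (4x4, takes a point from world to camera coordinates). Camera axes: x right, y down, z forward; pixel columns grow to the right and rows downward; lengths in m; the calibration is good to about 2 mm. A picture is of the moment at which its call begins: read the wrist's pose just before it. camera_params takes no time and is no camera call; for the wrist camera it gives the pose at the moment of the call.
A pose or a line that the arm cannot do raises MotionError and nothing moves.
- sign_off(): hands the job in, once; it reports no verdict.
Trained networks look in the newest picture that a camera, given by its name, has taken for a name from the list of things; names that differ only in an ending like _2 or _b are one class to them, and where a whole thing is asked for, a point or a joint stands for the part that bears it (a point fixed in the world has none). Each returns a list of dicts, best first, with "confidence" (0 to 1); they miss things now and then, are a little off and sometimes report something else, mostly with a low value. They report only what shows in the picture. A call takes as long as a camera call. They do not tell look-alikes from the thing itself.
- look_for(camera, name): "at" ([column, row] in pixels, amid what is visible of it).
- tip_of(camera, name): "at" ([column, row] in pixels: a listed point, or the origin of a listed thing).
Readings, each from a call of its own:
- read_time_s(): time.
- read_qpos(): joint angles.
- read_joint_vel(): joint speeds.
- read_effort(): joint torques, N m.
- read_eef_pos(): TCP position.
- read_tcp_rot(): TCP orientation.
- read_ft_force(): force on the tool from outside, world axes, zero at the start.
- read_ft_torque(): the same for the moment, N m.
- read_finger_gap(): finger opening in m.
Only numpy, scipy, OpenCV 4.12 (cv2) and the standard library are available. Lean on these libraries where they do the work, as an engineer would, in place of code of your own. Each camera call takes 0.05 s, during which the arm holds its last target.

## Working session

There is one attempt and no reset: what is moved stays moved. The work goes in short steps, each a Python script; the robot and the scene stay as the last script left them, time stands still between calls to the robot, and variables do not carry over. Pictures are saved under pics/ and viewed, and the job is handed in when it is done.

```bash
ls; mkdir -p pics; python3 - <<'E'
from bench import *
import cv2
print(read_time_s(),read_eef_pos(),read_tcp_rot(),read_ft_force(),read_finger_gap())
for c in ["side","top","wrist"]:
    im=read_camera(c); cv2.imwrite(f"pics/{c}0.png",im[:,:,::-1])
    p=camera_params(c); print(c,p["K"],p["camera_from_world"])
    for n in ["level","shelf_board","slot","foot_grip"]:
        print(n,[(r["at"],round(r["confidence"],2)) for r in tip_of(c,n)],[(r["at"],round(r["confidence"],2)) for r in look_for(c,n)])
print(read_time_s())
E
```

```text
pics
0.0 [ 0.27986084 -0.58566077  0.24886872] [ 9.75252589e-01  2.21089574e-01 -3.89064740e-04 -1.27939273e-03] [ 0.16936405  0.14122296 -0.09148174] 0.08541927531191004
side [[620.77206871   0.         319.36391648]
 [  0.         620.77206871 242.80816893]
 [  0.           0.           1.        ]] [[-0.97280568 -0.23130538 -0.01212115  0.55801644]
 [-0.14305419  0.64115581 -0.75395937  0.13432966]
 [ 0.18216641 -0.73172198 -0.65680922  1.30949796]
 [ 0.          0.          0.          1.        ]]
level [([358.2, 183.3], 0.91), ([427.3, 201.7], 0.8), ([313.3, 169.5], 0.62)] [([356.6, 173.7], 0.97), ([313.7, 163.2], 0.83), ([425.7, 191.6], 0.78)]
shelf_board [] [([311.4, 279.1], 0.96)]
slot [([315.8, 255.1], 0.9)] [([308.8, 279.1], 0.7)]
foot_grip [([296.8, 309.4], 0.73)] [([297.5, 316.6], 0.74)]
top [[462.47920004   0.         320.58207616]
 [  0.         462.47920004 237.31006533]
 [  0.           0.           1.        ]] [[ 0.01176329 -0.99960241 -0.02562518  0.04530682]
 [-0.99152299 -0.00834425 -0.12966318  0.59028961]
 [ 0.1293978   0.02693322 -0.99122692  1.26862551]
 [ 0
[... 231 characters left out ...]
ard [([360.4, 244.5], 0.73)] [([306.2, 246.3], 0.76)]
slot [([318.3, 244.3], 0.57), ([457.5, 253.1], 0.41)] [([307.3, 247.1], 0.87)]
foot_grip [([247.4, 246.3], 0.72)] [([458.1, 250.4], 0.66), ([250.9, 245.8], 0.55)]
wrist [[430.42747252   0.         311.70207185]
 [  0.         430.42747252 243.46233345]
 [  0.           0.           1.        ]] [[ 4.30735365e-01 -9.02478135e-01  5.10488273e-04 -6.50326258e-01]
 [-8.71100515e-01 -4.15611441e-01  2.61631463e-01 -3.39597789e-02]
 [-2.35904510e-01 -1.13138610e-01 -9.65167714e-01  3.78237862e-01]
 [ 0.00000000e+00  0.00000000e+00  0.00000000e+00  1.00000000e+00]]
level [] [([155.8, 6.3], 0.69)]
shelf_board [] []
slot [] []
foot_grip [] []
1.35
```

View pics/side0.png

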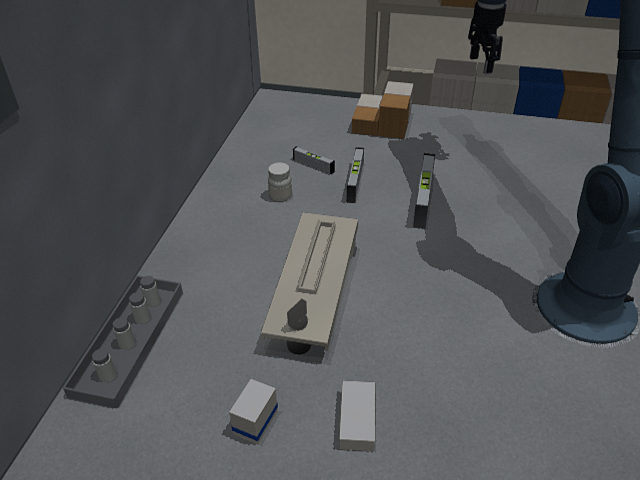

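View pics/top0.png

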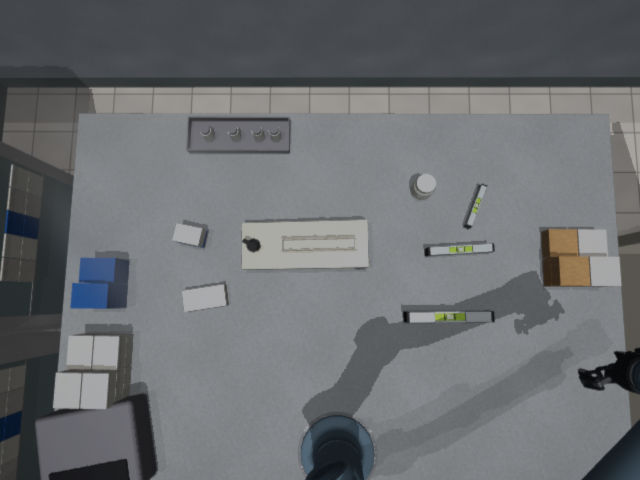

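View pics/wrist0.png

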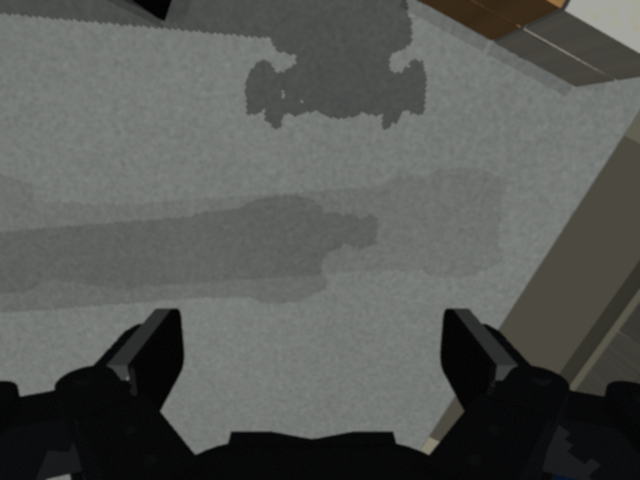

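```bash
cat > h.py <<'E'
from bench import *
import numpy as np, cv2
from scipy.spatial.transform import Rotation as R
def ray(p,uv,z):
    K=np.array(p["K"]);T=np.array(p["camera_from_world"]);
    d=T[:3,:3].T@np.linalg.solve(K,[uv[0],uv[1],1]); o=-T[:3,:3].T@T[:3,3]
    return o+d*(z-o[2])/d[2]
def proj(p,X):
    K=np.array(p["K"]);T=np.array(p["camera_from_world"]);c=T[:3,:3]@np.array(X)+T[:3,3]; q=K@c; return q[:2]/q[2]
def down(yaw):  # tool pointing down; jaw axis (tool y) at angle yaw from world x
    y=np.array([np.cos(yaw),np.sin(yaw),0]);z=np.array([0,0,-1.]);x=np.cross(y,z)
    return R.from_matrix(np.c_[x,y,z]).as_quat()
def save(c,n):
    p=camera_params(c);im=read_camera(c);cv2.imwrite(f"pics/{n}.png",im[:,:,::-1]);return p,im
def st(): print("t",round(read_time_s(),2),"pos",np.round(read_eef_pos(),4),"F",np.round(read_ft_force(),1),"gap",round(read_finger_gap(),4))
E
python3 - <<'E'
from h import *
t=camera_params("top");s=camera_params("side");w=camera_params("wrist")
T=np.array(w["camera_from_world"]);cam=-T[:3,:3].T@T[:3,3];tr=R.from_quat(read_tcp_rot()).as_matrix()
print("cam in tool",tr.T@(cam-np.array(read_eef_pos())), "axes",np.round(tr.T@T[:3,:3].T,3))
def pr(*a): print(*[x if isinstance(x,str) else np.round(x,3) for x in a])
pr("level top",ray(t,(458.5,250),.05),ray(s,(356.6,173.7),.035))
pr("lev ends",ray(t,(425,251),.05),ray(t,(495,246.5),.05))
pr("slot",ray(t,(318.3,244.3),.09),ray(s,(315.8,255.1),.09))
pr("slot ends",ray(t,(282,244),.09),ray(t,(355,242),.09))
pr("foot",ray(t,(247.4,246.3),.125),ray(s,(296.8,309.4),.125))
im=cv2.imread("pics/top0.png")[190:340,160:520]; cv2.imwrite("pics/topc.png",cv2.resize(im,None,fx=2.2,fy=2.2,interpolation=cv2.INTER_CUBIC))
for x in [(.45,-.3),(.5,0),(.5,.18)]:
  for y in (0,np.pi):
    print(x,inverse_kinematics([*x,.25],down(y)))
    print(x,inverse_kinematics([*x,.25],down(y+1.57)))
E
```

```text
cam in tool [ 0.06583418  0.00016278 -0.12400093] axes [[-0.001 -0.965 -0.262]
 [ 1.    -0.001  0.   ]
 [-0.001 -0.262  0.965]]
level top [ 0.556 -0.332  0.05 ] [ 0.551 -0.328  0.035]
lev ends [ 0.552 -0.239  0.05 ] [ 0.567 -0.432  0.05 ]
slot [0.564 0.056 0.09 ] [0.565 0.063 0.09 ]
slot ends [0.564 0.155 0.09 ] [ 0.571 -0.043  0.09 ]
foot [0.553 0.242 0.125] [0.555 0.253 0.125]
(0.45, -0.3) [ 0.77349094  0.1949281  -0.29183907  1.84905483  0.06236959  1.10643716
  0.45891727]
(0.45, -0.3) [ 0.95288096  0.21552845 -0.49478262  1.84084032  0.11345302  1.11297375
  1.9874978 ]
(0.45, -0.3) [ 0.40546582  0.17685891  0.11803373  1.86657144 -0.02325593  1.09947705
 -2.60935648]
(0.45, -0.3) [ 0.56904834  0.18143927 -0.0637813   1.85877725  0.01289399  1.10177056
 -1.07110999]
(0.5, 0) [ 0.44316044  0.13830715 -0.56131239  1.92868628  0.08256477  1.09699687
 -0.15157701]
(0.5, 0) [ 0.57640625  0.15682338 -0.70736542  1.92342926  0.11405974  1.10118822
  1.39333868]
(0.5, 0) [ 1.00561985  0.30572717 -1.22926815  1.9100088   0.31656617  1.14573249
  2.79893025]
(0.5, 0) [ 0.35014268  0.1282858  -0.46078549  1.93257567  0.06404374  1.09482279
 -1.70833421]
(0.5, 0.18) [ 0.39038073  0.28000563 -0.92757663  1.84751678  0.24640575  1.13513426
 -0.62377604]
(0.5, 0.18) [ 0.42291425  0.29293078 -0.9691756   1.84641174  0.26512006  1.13976271
  0.93124763]
(0.5, 0.18) [ 0.60527016  0.41118115 -1.23131238  1.84092394  0.41826378  1.18868199
  2.37955909]
(0.5, 0.18) [ 0.30427333  0.25190699 -0.82118968  1.85060561  0.20355241  1.1255517
 -2.16116327]
```

View pics/topc.png

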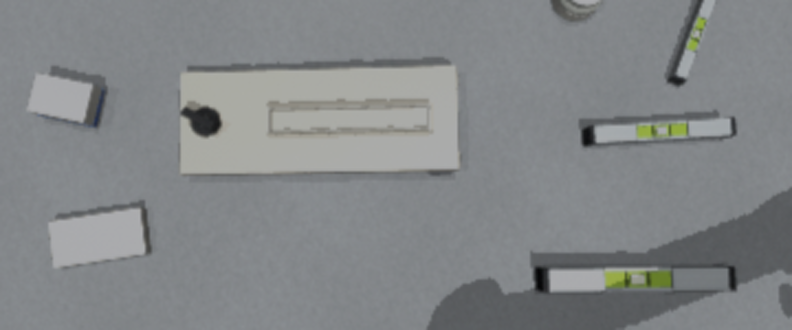

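```bash
python3 - <<'E'
from h import *
move_ptp([.557,-.34,.25],down(0.06)); st()
p,im=save("wrist","w1"); print(ray(p,(320,240),.05))
for f in(tip_of,look_for): print([(r["at"],r["confidence"],ray(p,r["at"],.0)[:2]) for r in f("wrist","level")])
np.save("p1.npy",np.array([p["K"],p["camera_from_world"]],dtype=object),allow_pickle=True)
E
```

```text
t 2.73 pos [ 0.5553 -0.3428  0.2498] F [ 0.2 -0.4  0.2] gap 0.0854
[ 0.56228997 -0.36210942  0.05      ]
[([319.5, 201.0], 0.78, array([ 0.56137339, -0.33999562])), ([101.1, 142.9], 0.7, array([ 0.3737882 , -0.30063408])), ([454.1, 264.2], 0.63, array([ 0.68733528, -0.39126884]))]
[([318.1, 196.9], 0.92, array([ 0.55993561, -0.33645189])), ([78.1, 143.5], 0.57, array([ 0.35428456, -0.30220386])), ([464.2, 272.0], 0.57, array([ 0.69763236, -0.39821382]))]
```

View pics/w1.png

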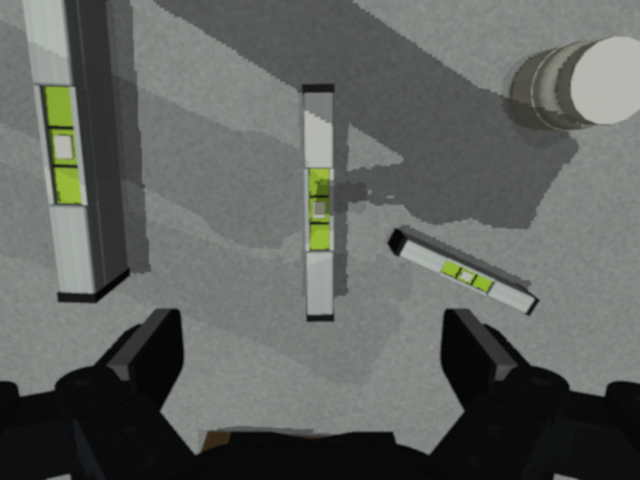

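```bash
python3 - <<'E'
from h import *
p=camera_params("wrist"); st()
a=ray(p,(318.5,86),.05);b=ray(p,(320.5,319),.05);print(a,b,(a+b)/2,np.linalg.norm(a-b),np.arctan2(-(a-b)[0],(a-b)[1]))
c=(a+b)/2; d=(a-b); yaw=np.arctan2(-d[0],d[1])
print(R.from_quat(read_tcp_rot()).as_matrix()[:,1])
q=down(yaw)
print(ray(p,(320,208),.045))
movel([c[0],c[1],.12],q,.25); st()
p=camera_params("wrist");im=read_camera("wrist");cv2.imwrite("pics/w2.png",im[:,:,::-1])
print("proj",proj(p,[*c[:2],.05]),proj(p,[*a[:2],.05]),yaw)
E
```

```text
t 2.88 pos [ 0.5554 -0.3426  0.2499] F [-0.4  0.7  0.7] gap 0.0852
[ 0.55473848 -0.2490332   0.05      ] [ 0.5670131  -0.42843442  0.05      ] [ 0.56087579 -0.33873381  0.05      ] 0.17982064242529575 0.06831346138520368
[ 9.98455361e-01  5.55525270e-02 -8.98875271e-04]
[ 0.56121211 -0.33741928  0.045     ]
t 3.55 pos [ 0.5615 -0.3395  0.121 ] F [-0.1  0.3 -0.1] gap 0.0854
proj [310.54120194 267.85781405] [310.14211608  65.3726582 ] 0.06831346138520368
```

View pics/w2.png

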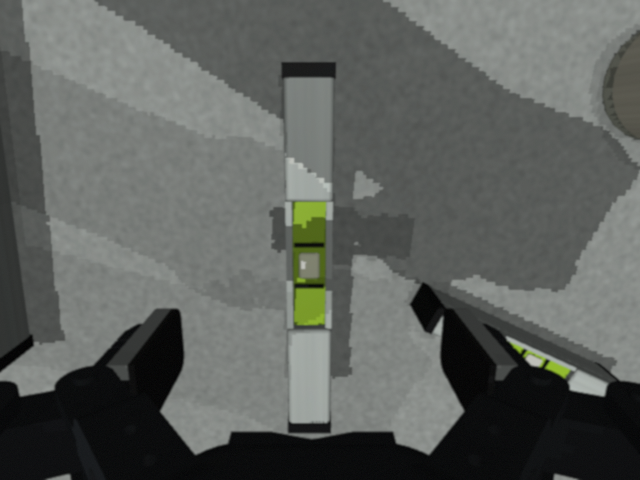

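```bash
python3 - <<'E'
from h import *
movel([.5609,-.3387,.2],None,.3)
move_ptp([.565,.08,.36],down(0.03)); pause(.1); st()
p,im=save("wrist","w3"); np.savez("p3.npz",K=p["K"],camera_from_world=p["camera_from_world"])
for n in ["slot","foot_grip","shelf_board"]:
  print(n,[(r["at"],round(r["confidence"],2),ray(p,r["at"],.08)) for r in tip_of("wrist",n)])
E
```

```text
t 5.76 pos [0.5653 0.0778 0.3591] F [ 1.2 -0.5  0.6] gap 0.0856
slot [([311.9, 221.3], 0.82, array([0.56543724, 0.05605228, 0.08      ])), ([439.8, 430.6], 0.21, array([ 0.71222023, -0.17544109,  0.08      ]))]
foot_grip [([314.0, 2.7], 0.62, array([0.56228672, 0.24421447, 0.08      ]))]
shelf_board [([315.4, 327.3], 0.89, array([ 0.57192394, -0.05482165,  0.08      ]))]
```

View pics/w3.png

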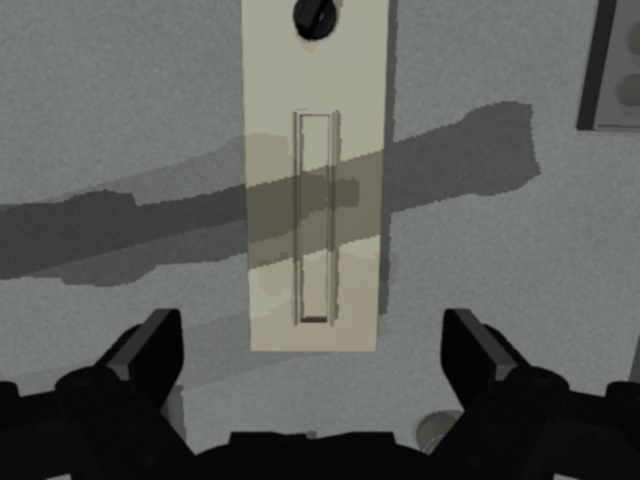

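```bash
python3 - <<'E'
import cv2
im=cv2.imread("pics/w3.png")[0:370,220:420]; 
a=cv2.resize(im[:180],None,fx=4,fy=3.2,interpolation=cv2.INTER_CUBIC);cv2.imwrite("pics/w3a.png",a)
a=cv2.resize(im[180:],None,fx=4,fy=3.15,interpolation=cv2.INTER_CUBIC);cv2.imwrite("pics/w3b.png",a)
im=cv2.imread("pics/side0.png")[205:355,255:365];cv2.imwrite("pics/s0c.png",cv2.resize(im,None,fx=4,fy=4,interpolation=cv2.INTER_CUBIC))
E
```

```text
(no output)
```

View pics/w3a.png

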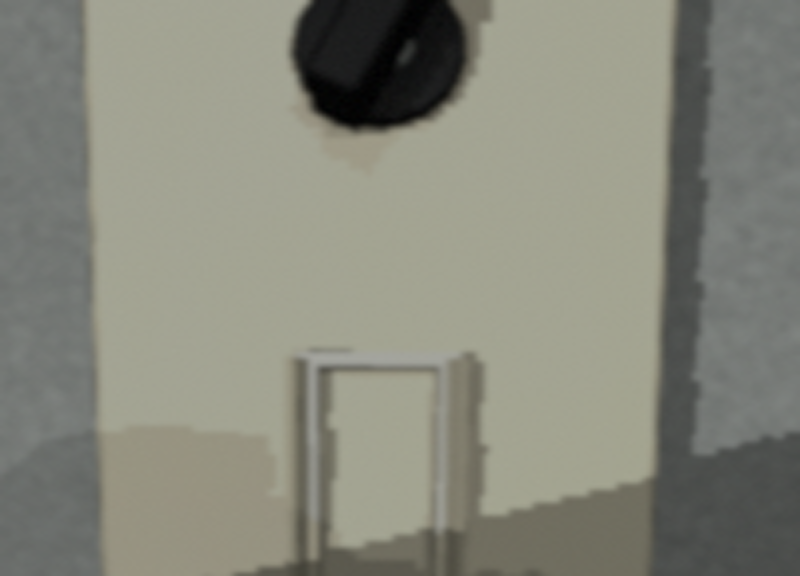

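View pics/w3b.png

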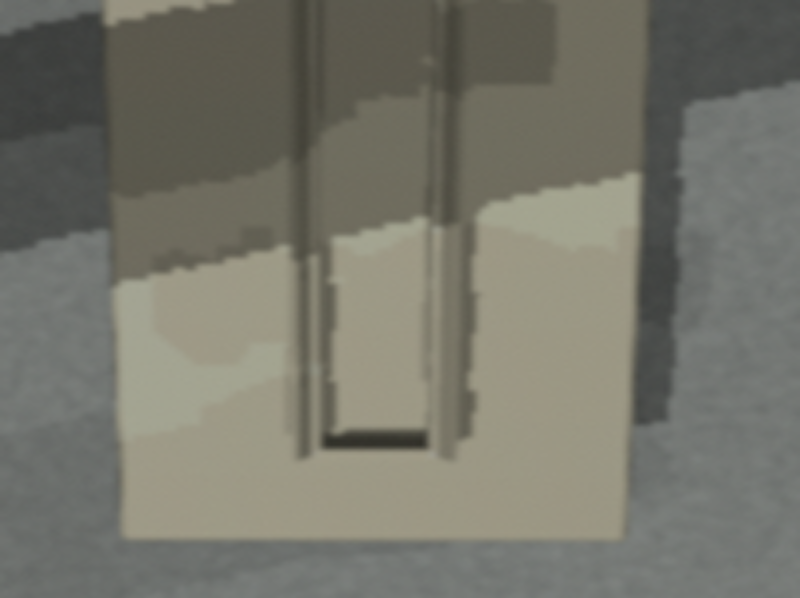

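View pics/s0c.png

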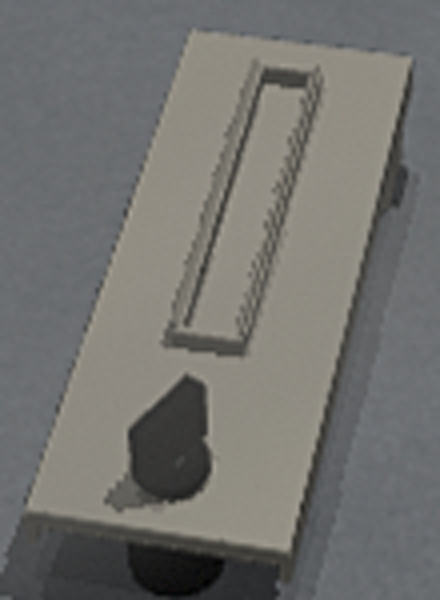

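```bash
cat > fit.py <<'E'
from h import *
from scipy.optimize import least_squares
t=camera_params("top");s=camera_params("side");w=dict(np.load("p3.npz"))
def f(v):
    x,y,z,yaw,sl,e,yl,yr=v
    Rm=(R.from_euler('z',yaw)*R.from_euler('x',sl)).as_matrix()
    P=lambda a,b,c:np.array([x,y,z])+Rm@np.array([a,b,c])
    E=350-e
    L=[(w,(-65,-e,0),(250.5,351.4)),(w,(65,-e,0),(376.25,351.4)),(w,(-65,yl,0),(241.5,0)),(w,(65,yr,0),(389.5,0)),
       (w,(0,-98,0),(313.75,317.1)),(w,(0,98,12),(315,115)),
       (s,(65,-e,0),(303.25,212.5)),(s,(-65,-e,0),(358,220)),(s,(65,E,0),(262,333)),(s,(-65,E,0),(327.5,343.25)),(s,(0,-98,0),(326.25,226.25)),
       (t,(65,E,0),(241.8,222.7)),(t,(65,-e,0),(367.7,220)),(t,(-65,-e,0),(369.1,266.4)),(t,(-65,E,0),(242.3,269.1))]
    r=[]
    for p,X,u in L:
        wt=1.5 if p is w else 1
        r+=list((proj(p,P(*np.array(X)/1e3))-u)*wt)
    return np.array(r+[(z-.088)/.006,(sl+.045)/.02])
o=least_squares(f,[.565,.06,.085,.03,-.04,130,200,200],x_scale=[.01,.01,.01,.01,.01,10,10,10],loss="soft_l1")
print(np.round(o.x,4)); print(np.round(f(o.x)[:30].reshape(-1,2),1).tolist())
x,y,z,yaw,sl=o.x[:5];Rm=(R.from_euler('z',yaw)*R.from_euler('x',sl)).as_matrix()
g=np.array([x,y,z])+Rm@np.array([0,.18,.04]);print("knob",g, "proj",proj(w,g),proj(t,g),proj(s,g),"top bar",proj(w,np.array([x,y,z])+Rm@np.array([0,.18,.05])))
E
python3 fit.py
```

```text
[ 5.675000e-01  5.490000e-02  7.480000e-02  2.180000e-02 -6.340000e-02
  1.355943e+02  1.960998e+02  1.966228e+02]
[[-0.2, -0.5], [0.0, 0.4], [-0.4, 0.0], [-0.3, -0.0], [-0.4, -0.2], [-0.5, 0.3], [-2.5, -0.1], [-1.5, -0.7], [-3.4, -0.4], [-2.2, 0.0], [-1.2, 0.6], [0.7, -0.5], [0.2, -0.9], [-0.0, 0.1], [-0.4, -0.5]]
knob [0.56356582 0.23699251 0.10327683] proj [315.46527991   4.72179205] [250.92270698 243.30006101] [294.82118985 310.5582452 ] top bar [3.15559592e+02 2.82649237e-01]
```

```bash
python3 - <<'E'
from h import *
q=down(.0683)
move_gripper(.055,40)
move_ptp([.5609,-.3387,.15],q)
movel([.5609,-.3387,.07],q,.2)
movel([.5609,-.3387,.040],q,.1); st()
move_gripper(.0,40); st()
movel([.5609,-.3387,.10],None,.15); st()
p,im=save("wrist","w4")
movel([.5609,-.3387,.20],None,.3); st()
E
```

```text
t 9.07 pos [ 0.5601 -0.3383  0.039 ] F [ 0.9 -0.3 -1.7] gap 0.055
t 9.47 pos [ 0.5611 -0.339   0.0407] F [-1.3 -0.1  2.4] gap 0.0213
t 10.02 pos [ 0.5603 -0.3384  0.0995] F [-0.4 -0.5 -4.4] gap 0.0211
t 10.55 pos [ 0.5608 -0.3386  0.2001] F [-0.7  0.6 -4.4] gap 0.0208
```

View pics/w4.png

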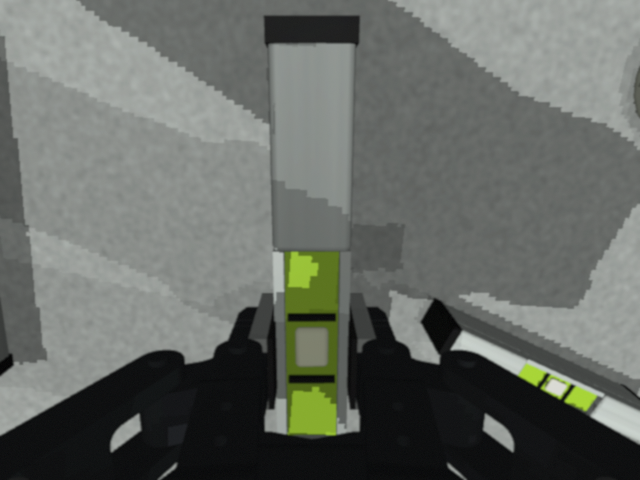

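```bash
cat >> h.py <<'E'
S=np.array([.5675,.0549,.0755]); YAW=.0218
def brd(sl): return (R.from_euler('z',YAW)*R.from_euler('x',sl))
def bq(sl,yaw=0): return (brd(sl)*R.from_quat(down(yaw))).as_quat()
def bp(sl,v): return S+brd(sl).as_matrix()@np.array(v)
E
python3 - <<'E'
from h import *
sl=-.063;q=bq(sl)
# centre offset check in grip
p=dict(camera_from_world=None)
move_ptp(bp(sl,[0,0,.14]),q)
movel(bp(sl,[0,0,.068]),q,.15); pause(.15); st(); print(bp(sl,[0,0,.068]))
p,im=save("wrist","w5"); save("side","s5"); save("top","t5")
im=cv2.imread("pics/s5.png")[185:345,235:385];cv2.imwrite("pics/s5c.png",cv2.resize(im,None,fx=3.7,fy=3.7,interpolation=cv2.INTER_CUBIC))
E
```

```text
t 12.82 pos [0.5688 0.0595 0.145 ] F [-0.2 -0.1 -2.9] gap 0.0214
[0.56740668 0.05918015 0.1433651 ]
```

View pics/w5.png

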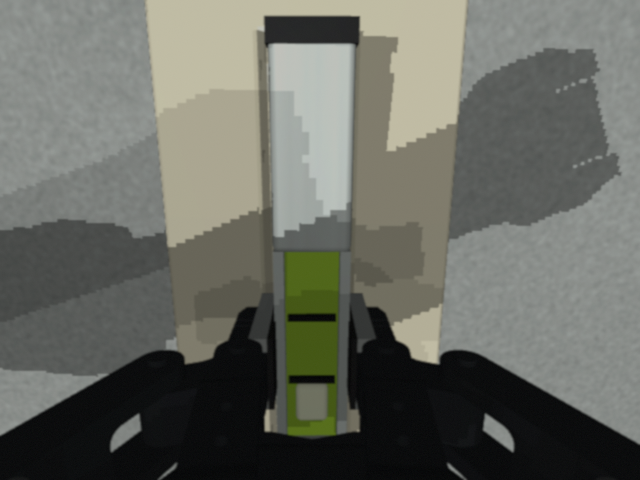

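View pics/s5c.png

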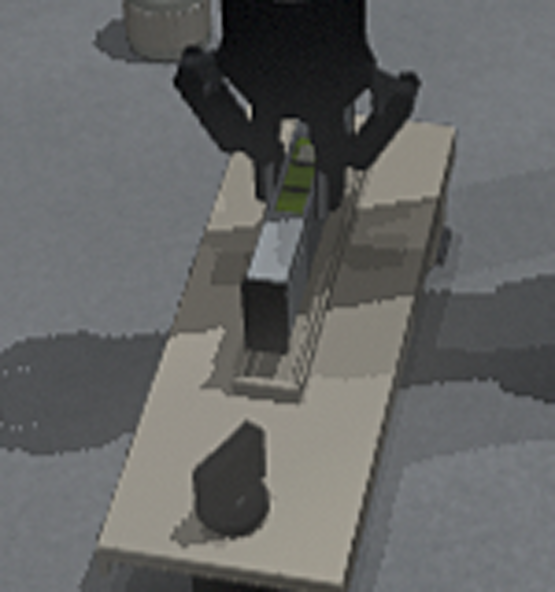

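```bash
python3 - <<'E'
from h import *
sl=-.063;q=bq(sl,.006)
for h in [.068,.058,.052,.047,.043,.040,.038,.036]:
    movel(bp(sl,[-.0015,0,h]),q,.08); pause(.1)
    f=read_ft_force(); print(h,np.round(f,1),np.round(read_eef_pos(),4))
    if f[2]>5 : break
p,im=save("wrist","w6"); save("side","s6")
im=cv2.imread("pics/s6.png")[185:345,235:385];cv2.imwrite("pics/s6c.png",cv2.resize(im,None,fx=3.7,fy=3.7,interpolation=cv2.INTER_CUBIC))
st()
E
```

```text
0.068 [ 0.2 -0.4 -3. ] [0.5659 0.0591 0.1434]
0.058 [-0.  -0.6 -3.5] [0.5657 0.0585 0.1329]
0.052 [-0.7 -1.  -3.9] [0.5659 0.0581 0.1273]
0.047 [ 0.9  0.6 -3.4] [0.5659 0.0578 0.1223]
0.043 [ 0.  -0.5 -2.9] [0.5662 0.0576 0.1186]
0.04 [-1.7  1.   3.5] [0.5663 0.0577 0.1162]
0.038 [-2.7  1.7  7.3] [0.5664 0.0578 0.1146]
t 15.55 pos [0.5664 0.0578 0.1146] F [-2.6  0.8  6.9] gap 0.0215
```

View pics/w6.png

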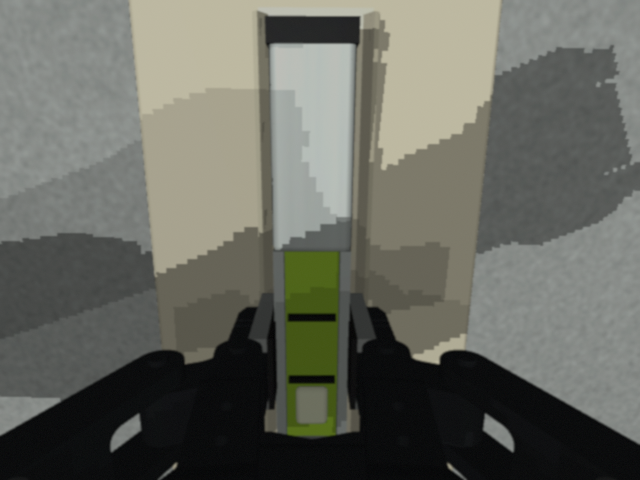

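View pics/s6c.png

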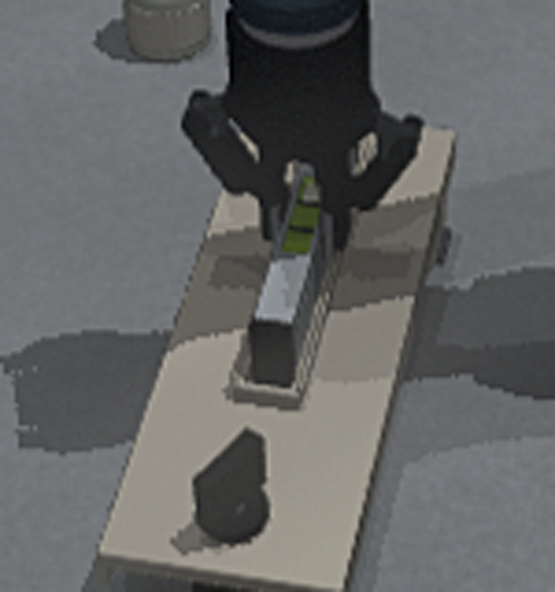

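```bash
python3 - <<'E'
from h import *
sl=-.063;q=bq(sl,.006)
movel(bp(sl,[-.0015,0,.040]),q,.05)
move_gripper(.05); st()
movel(bp(sl,[-.0015,0,.12]),q,.25)
move_ptp([.565,.14,.30],down(YAW)); pause(.4); st()
p,im=save("wrist","w7"); np.savez("p7.npz",K=p["K"],camera_from_world=p["camera_from_world"])
print(tip_of("wrist","bubble"),tip_of("wrist","foot_grip"),proj(p,bp(sl,[0,.18,.05])))
a=cv2.resize(im[:360,200:440,::-1],None,fx=1.65*1.5,fy=1.65,interpolation=cv2.INTER_CUBIC);cv2.imwrite("pics/w7c.png",a)
E
```

```text
t 16.19 pos [0.5658 0.0571 0.115 ] F [ 0.1 -0.3  0.4] gap 0.0497
t 17.64 pos [0.5647 0.1393 0.2991] F [0.2 0.2 0.5] gap 0.0502Traceback (most recent call last):
  File "<stdin>", line 8, in <module>
ValueError: it knows: carton_flat, carton_tall, foot_grip, level, pill_jar, shelf_board, slot
```

View pics/w7.png

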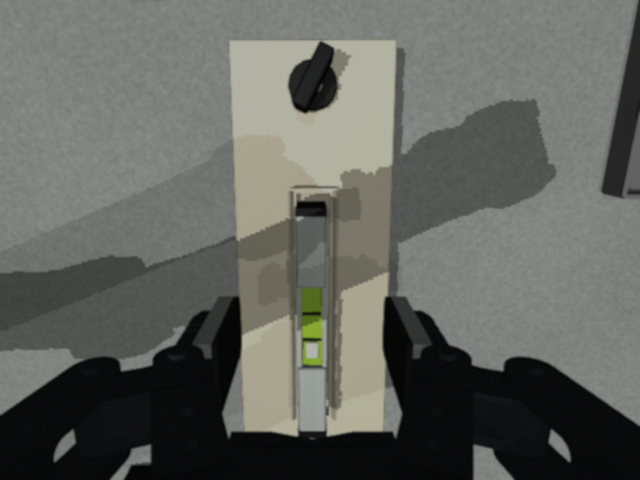

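```bash
python3 - <<'E'
from h import *
sl=-.061
p=dict(np.load("p7.npz")); im=cv2.imread("pics/w7.png")
a=cv2.resize(im[30:130,260:370],None,fx=6,fy=6,interpolation=cv2.INTER_CUBIC)
for ang,col in((1.2,(0,0,255)),):
  B=[proj(p,bp(sl,[0,.18,.05])+brd(sl).as_matrix()@(R.from_euler('z',ang).as_matrix()@np.array([x,y,0]))) for x,y in((.022,.006),(.022,-.006),(-.022,-.006),(-.022,.006))]
  print(B)
  cv2.polylines(a,[np.int32((np.array(B)-[260,30]+.5)*6)],True,col,1)
cv2.imwrite("pics/k7.png",a)
b=cv2.resize(im[280:380,290:335],None,fx=6,fy=6,interpolation=cv2.INTER_CUBIC);cv2.imwrite("pics/b7.png",b)
for y in(2.77,-.37):
    for z in(.1,.06): print(y,inverse_kinematics(bp(sl,[0,.18,z]),bq(sl,y)))
    print(y-1.5,inverse_kinematics(bp(0,[0,.18,.05]),bq(0,y-1.5)))
E
```

```text
[array([317.15909606,  40.17052815]), array([334.0118386 ,  47.18465368]), array([310.10732991, 111.60099616]), array([293.66507484, 104.97568049])]
2.77 [ 0.21767952  0.6097242  -0.94833109  1.71177011  0.58913601  1.15604508
  1.87483266]
2.77 [ 0.20398868  0.65834496 -0.92444195  1.73903217  0.63930433  1.10060572
  1.84161193]
1.27 [ 0.0832447   0.54824952 -0.69305635  1.76621959  0.41326906  0.9775649
  0.5180452 ]
-0.37 [-0.09667365  0.46597351 -0.5054643   1.72633104  0.31367339  1.05469677
 -1.07061106]
-0.37 [-0.10761269  0.51213218 -0.48820339  1.75362219  0.34347627  0.98667121
 -1.09217448]
-1.87 [-0.24087953  0.46225056 -0.27422751  1.78233464  0.15265564  0.91768646
 -2.42896225]
```

View pics/k7.png

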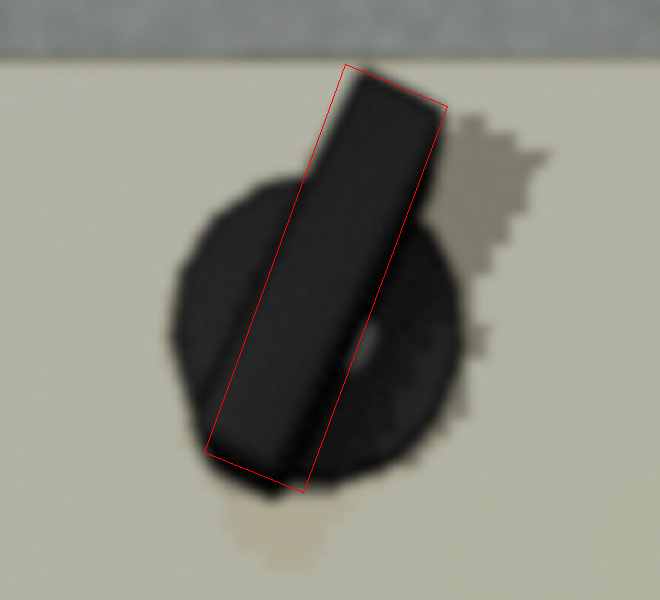

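View pics/b7.png

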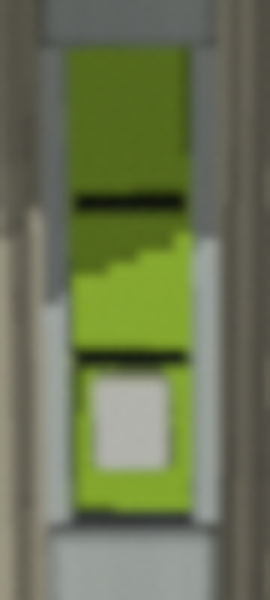

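```bash
cat >> h.py <<'E'
SL0=-.0645
P0=S-np.array([0,0,.001])+brd(SL0).as_matrix()@np.array([0,-.115,-.018])
def kn(sl,z=.04): return P0+brd(sl).as_matrix()@np.array([0,.295,.018+z])
E
python3 - <<'E'
from h import *
sl=SL0; y0=2.71
move_ptp(kn(sl,.12),bq(sl,y0)); st()
movel(kn(sl,.07),bq(sl,y0),.2)
movel(kn(sl,.042),bq(sl,y0),.1); pause(.1); st(); print(kn(sl,.042))
move_gripper(0,50); pause(.1);st(); print(read_ft_torque())
p,im=save("wrist","w8"); save("side","s8")
im=cv2.imread("pics/s8.png")[185:345,235:385];cv2.imwrite("pics/s8c.png",cv2.resize(im,None,fx=3.7,fy=3.7,interpolation=cv2.INTER_CUBIC))
E
```

```text
t 19.62 pos [0.5637 0.242  0.1828] F [0.1 1.2 0.1] gap 0.0498
t 20.56 pos [0.5637 0.2375 0.1051] F [ 1.  -0.1 -0.1] gap 0.0499
[0.56352546 0.23718951 0.10481071]
t 21.08 pos [0.5632 0.2377 0.1049] F [-1.1  1.   0.5] gap 0.0114
[0.2251546  0.18850066 0.02712254]
```

View pics/w8.png

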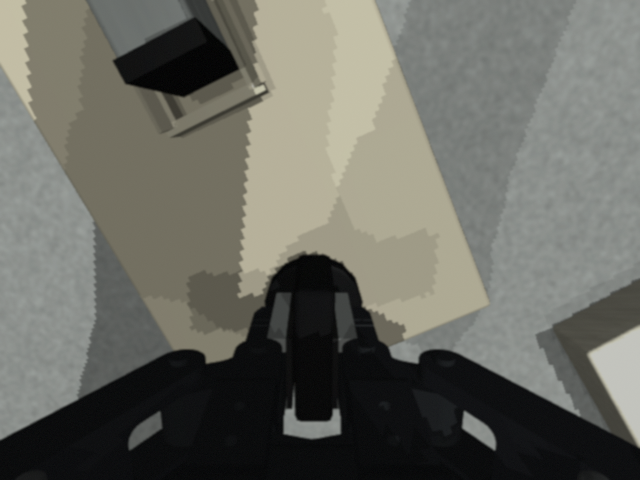

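View pics/s8c.png

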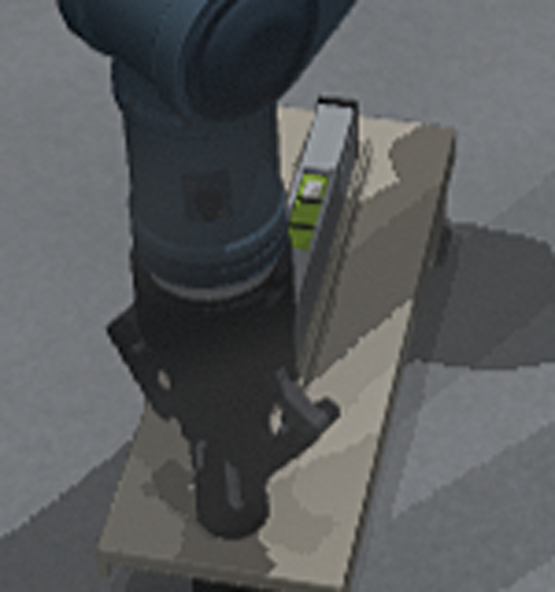

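Knob is gripped (gap 11.4 mm, bar centred at about col 315). Now turn clockwise in stages, checking force; the side camera even shows the bubble.

```bash
python3 - <<'E'
from h import *
y0=2.71
for th in [.4,.8,1.2,1.6]:
    sl=SL0+.04*th
    movel(kn(sl,.042),bq(sl,y0-th),.006); pause(.05)
    st(); print(th,np.round(read_ft_torque(),2),np.round(read_qpos(),2)[[4,6]])
    if abs(read_ft_force()).max()>25: break
pause(.5)
save("wrist","w9"); save("side","s9");save("top","t9")
im=cv2.imread("pics/s9.png")[185:345,235:385];cv2.imwrite("pics/s9c.png",cv2.resize(im,None,fx=3.7,fy=3.7,interpolation=cv2.INTER_CUBIC))
im=cv2.imread("pics/t9.png")[215:275,230:375];cv2.imwrite("pics/t9c.png",cv2.resize(im,None,fx=5.5,fy=5.5,interpolation=cv2.INTER_CUBIC))
E
```

```text
t 22.18 pos [0.5634 0.2372 0.1097] F [-0.8  2.   0.3] gap 0.0116
0.4 [0.59 0.22 0.07] [0.57 1.43]
t 23.18 pos [0.5634 0.2366 0.1144] F [-1.8  5.4 -0.2] gap 0.0111
0.8 [0.98 0.29 0.1 ] [0.5  1.09]
t 24.18 pos [0.5634 0.2361 0.1193] F [-1.9  4.9  0.5] gap 0.0113
1.2 [1.15 0.24 0.17] [0.43 0.74]
t 25.18 pos [0.5634 0.2354 0.1241] F [-1.3  6.7 -0.6] gap 0.011
1.6 [1.18 0.27 0.1 ] [0.36 0.4 ]
```

View pics/s9c.png

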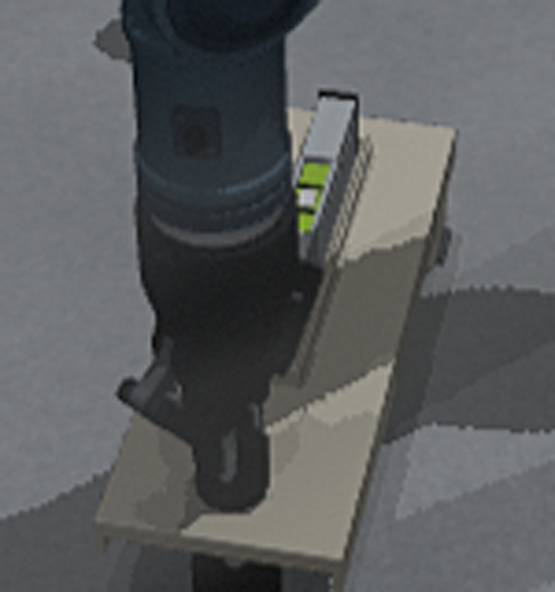

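View pics/t9c.png

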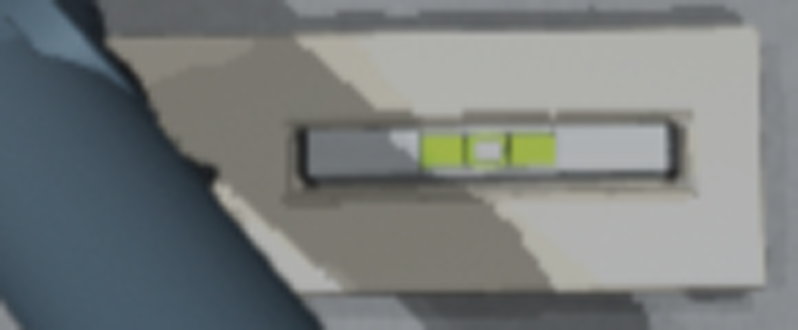

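View pics/w9.png

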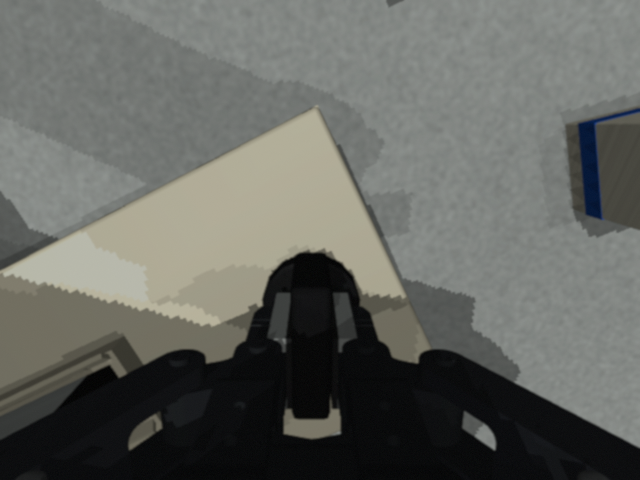

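```bash
python3 - <<'E'
from h import *
y0=1.11
move_gripper(.045); st()
movel(kn(0,.13),None,.2)
move_gripper(.085)
c=P0+brd(0).as_matrix()@np.array([-.001,.115+.001,.018]); print("slot now",c)
q=bq(0,np.pi/2)
move_ptp(c+[0,0,.20],q); pause(.3); st()
p,im=save("wrist","w10"); save("top","t10")
print(proj(p,c+[0,0,.05]))
im=cv2.imread("pics/t10.png")[215:275,230:375];cv2.imwrite("pics/t10c.png",cv2.resize(im,None,fx=5.5,fy=5.5,interpolation=cv2.INTER_CUBIC))
E
```

```text
t 26.26 pos [0.564  0.2325 0.1236] F [ 1.2 -0.9  0.1] gap 0.0453
slot now [0.56649852 0.05495712 0.08194979]
t 28.42 pos [0.5661 0.0568 0.2815] F [-0.1  0.5 -0.2] gap 0.085
[309.44950303 232.47822186]
```

View pics/w10.png

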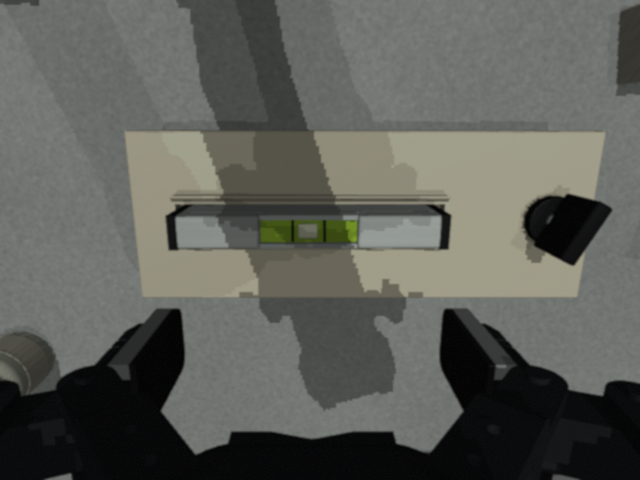

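```bash
python3 - <<'E'
from h import *
c=np.array([.5665,.0545,.08195]); q=bq(0,np.pi/2)
movel(c+[0,0,.085],q,.2)
def F(): 
    pause(.08); return np.mean([read_ft_force() for _ in range(5)],0)
h=.075; movel(c+[0,0,h],q,.08); print(h,F())
while h>.048:
    f=F()[2]
    if f>8.5: break
    h-= .002 if f<1.5 else min(.0015,max(.0003,(10-f)/6000))
    movel(c+[0,0,h],None,.03); f=F(); print(round(h,4),np.round(f,1),np.round(read_eef_pos(),4))
pause(.5); print([round(float(F()[2]),1) for _ in range(4)],read_ft_torque())
st(); np.save("h.npy",h)
save("wrist","w11");save("side","s11");save("top","t11")
im=cv2.imread("pics/s11.png")[185:345,235:385];cv2.imwrite("pics/s11c.png",cv2.resize(im,None,fx=3.7,fy=3.7,interpolation=cv2.INTER_CUBIC))
E
```

```text
0.075 [-0.53259539  0.08800343  0.99937124]
0.073 [-0.1 -0.6  0.1] [0.5665 0.0545 0.1549]
0.071 [-0.2 -0.5 -0.1] [0.5664 0.0545 0.1529]
0.069 [-0.1 -0.  -0.1] [0.5664 0.0545 0.1509]
0.067 [ 0.7 -0.8 -0.2] [0.5665 0.0545 0.1489]
0.065 [ 0.3 -0.3  0.7] [0.5664 0.0545 0.1468]
0.063 [ 0.4 -0.5 -0.3] [0.5664 0.0545 0.1449]
0.061 [-1.4 -0.2  0.2] [0.5665 0.0545 0.1429]
0.059 [-0.7  0.7 -0.1] [0.5664 0.0545 0.1409]
0.057 [0.6 0.1 2.9] [0.5669 0.0546 0.1394]
0.0557 [-0.4 -0.1  5.3] [0.567  0.0547 0.1383]
0.0548 [-1.1  0.9  7.6] [0.567  0.0547 0.1377]
0.0544 [-0.8  0.6  7.8] [0.567  0.0548 0.1374]
0.054 [-1.6  1.2  7.7] [0.5671 0.0548 0.1372]
0.0535 [-2.   0.3  9.7] [0.5672 0.0548 0.1369]
[9.4, 7.6, 9.2, 8.7] [-0.28859141  0.38189922 -0.03398331]
t 36.35 pos [0.5671 0.0548 0.1369] F [-2.3  0.6  8.7] gap 0.0849
```

View pics/w11.png

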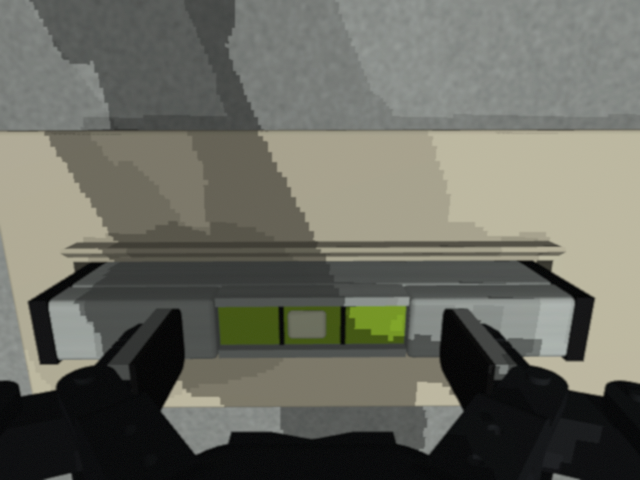

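View pics/s11c.png

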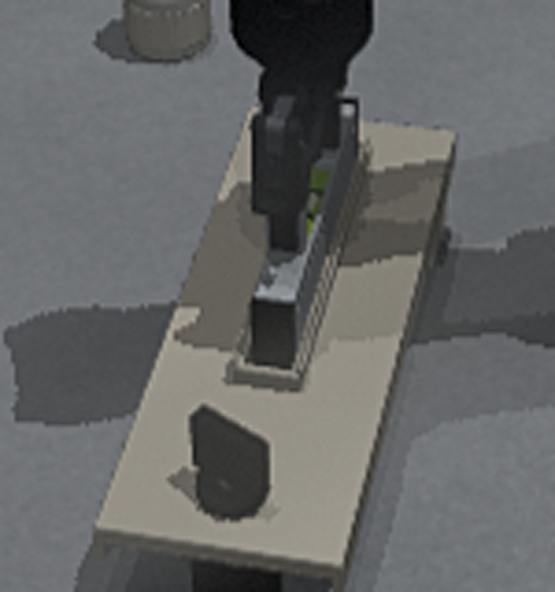

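```bash
python3 - <<'E'
from h import *
c=np.array([.5665,.0545,.08195]); h=float(np.load("h.npy"))-.0004
movel(c+[0,0,h],None,.03); pause(1.0)
print(np.mean([read_ft_force()+0*pause(.04) if 0 else (pause(.04),read_ft_force())[1] for _ in range(15)],0)); st(); np.save("h.npy",h)
print(R.from_quat(read_tcp_rot()).as_matrix().round(4))
p,im=save("wrist","w12");a=im[230:380,20:610,::-1];cv2.imwrite("pics/w12c.png",cv2.resize(a,None,fx=1.35,fy=3,interpolation=cv2.INTER_CUBIC))
save("top","t12")
E
```

```text
[-2.05251585  0.16857867  9.74354675]
t 38.38 pos [0.5671 0.0549 0.1366] F [-2.6  0.7  9.6] gap 0.0852
[[-9.998e-01 -2.200e-02  1.300e-03]
 [-2.200e-02  9.998e-01 -5.000e-04]
 [-1.300e-03 -6.000e-04 -1.000e+00]]
```

View pics/w12c.png

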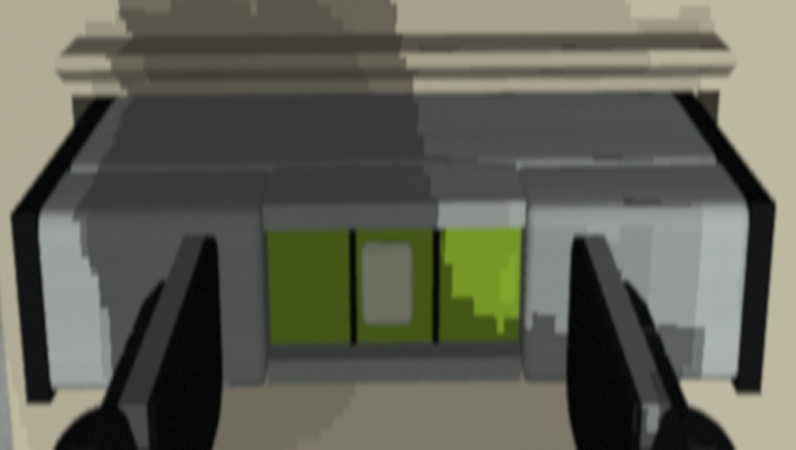

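```bash
python3 - <<'E'
import cv2,numpy as np
a=cv2.imread("pics/w10.png")[205:260,250:370];b=cv2.imread("pics/t10.png")[215:275,300:360]
print(cv2.imread("pics/w10.png")[231,286:332].tolist())
cv2.imwrite("pics/w10c.png",cv2.resize(a,None,fx=6,fy=6,interpolation=cv2.INTER_CUBIC))
E
```

```text
[[17, 72, 56], [15, 73, 57], [17, 73, 56], [16, 73, 57], [17, 66, 52], [11, 44, 34], [7, 22, 16], [11, 34, 26], [14, 60, 46], [15, 70, 54], [20, 73, 56], [37, 75, 63], [61, 80, 75], [74, 88, 85], [80, 93, 91], [79, 93, 91], [79, 93, 91], [81, 94, 92], [80, 93, 92], [82, 96, 94], [86, 101, 99], [89, 104, 102], [89, 105, 102], [90, 105, 103], [89, 104, 102], [89, 105, 102], [89, 105, 102], [90, 106, 103], [91, 107, 104], [90, 106, 104], [80, 97, 94], [59, 85, 78], [36, 77, 64], [19, 73, 57], [17, 73, 57], [19, 73, 57], [15, 66, 51], [9, 44, 34], [9, 23, 17], [10, 38, 29], [15, 61, 47], [17, 71, 56], [16, 73, 57], [17, 73, 56], [17, 72, 56], [16, 72, 56]]
```

View pics/w10c.png

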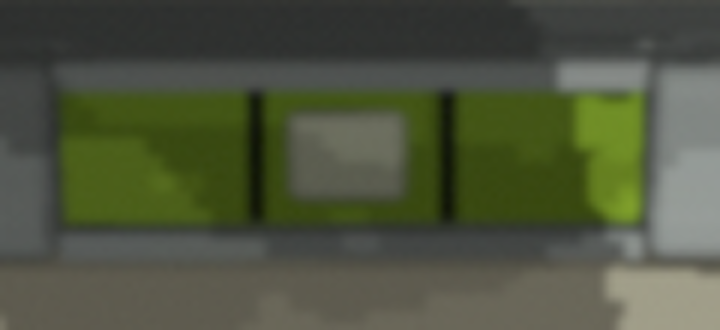

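```bash
python3 - <<'E'
from h import *
pause(1.5)
print(np.mean([(pause(.04),read_ft_force())[1] for _ in range(15)],0)); st()
p,im=save("wrist","w13")
for n in("w11","w12","w13"):
    r=cv2.imread(f"pics/{n}.png")[318:330,255:370].mean(0)
    red=r[:,2]; bl=r[:,0]; g=r[:,1]
    dark=np.where(g<45)[0]+255; L=dark[dark<295];Rr=dark[dark>330]
    w=np.where(bl[30:85]>50)[0]+285
    print(n,L.mean(),Rr.mean(),w.min(),w.max(),(w.mean()-(L.mean()+Rr.mean())/2)*21/(Rr.mean()-L.mean()))
E
```

```text
[-2.22177153  0.3347397   9.40195909]
t 40.6 pos [0.5672 0.0548 0.1366] F [-2.   0.9  9.3] gap 0.0851
w11 281.0 342.5 288 325 -1.7926829268292683
w12 281.0 342.5 287 325 -1.9634146341463414
w13 281.0 342.5 287 325 -1.9634146341463414
```

View pics/w13.png

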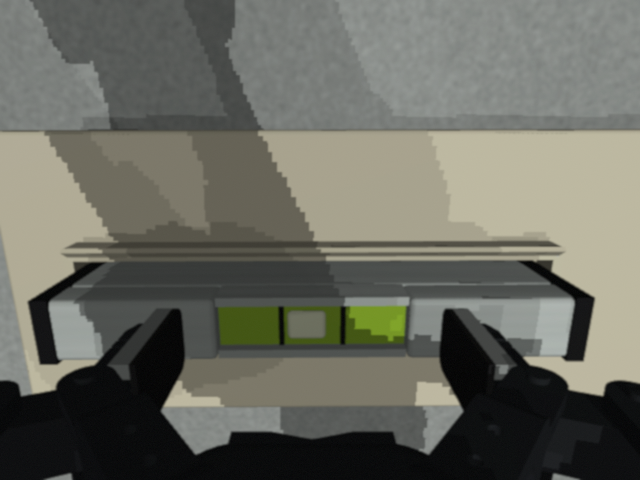

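View pics/t12.png

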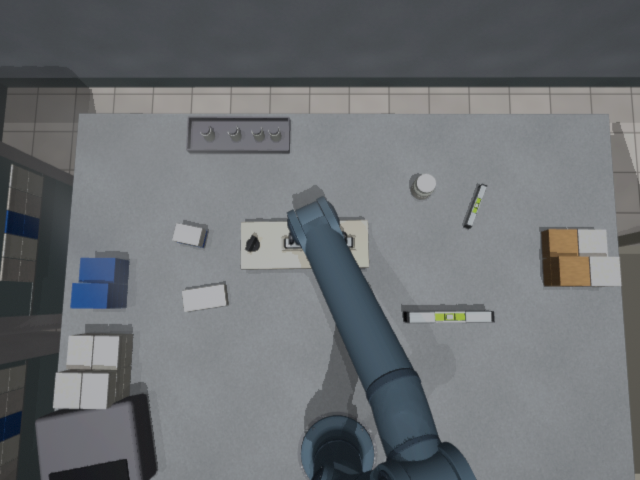

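```bash
python3 - <<'E'
from h import *
sign_off(); st()
E
```

```text
the job is handed in; nothing more can be done
the job is handed in; nothing more can be done
```

The job is handed in: the middle-sized level stands in the slot, the bubble is between the marks, and the arm is still pressing down.

- **Seating:** I set the level in the slot with the gripper tilted to match the board. Contact came at the slot-floor height, and it stood upright between the ribs after release.
- **Levelling:** I read the bubble at about −19 mm and turned the knob about 1.6 rad clockwise. With nothing touching the level, the bubble then read about −0.4 mm.
- **Pressing:** The open fingers press on the solid metal either side of the vial. The averaged vertical force was 9.4 to 9.7 N, and it held steady over the last pictures.

**Last checks:**
- **Bubble:** Under load it moved to about −2.0 mm, which is inside the ±4 mm limit. It read the same in two pictures about 2 s apart. That shift is a slope change of about 0.005 rad. I did not find out whether the board or the level tilts under load, and I did not correct it.
- **Side force:** A sideways force of about 2 N (world −x) remained.
- **Cartons and jar:** They look unmoved in the top view.
- **Time:** The clock stood at 40.6 s just before hand-in.

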